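Line up the coupling samples by size on the counter strip

ROBOT

A 6-joint arm with a two-finger parallel gripper is mounted at the origin on the work surface. World frame = base frame: x ahead of the robot, y to its left, z up, the work surface at z = 0. Lengths are in m, angles in rad, forces in N, time in s.
With the tool pointing down it reaches from about 0.35 to 0.775 m from the base axis. Payload 7.3 kg.
Tool frame: the origin (TCP) lies on the centre line of the jaws, within the pads' length; the fingertips stand 14 mm ahead of it and the grasp point (between the pads) lies 5 mm behind it; z points along the fingers, y is the direction in which the jaws open and shut (so a half turn about z gives the same grasp; the last joint's range is limited). The gripper opens to 92 mm and grips with 3 to 60 N. Pads are 19 mm wide; open, the fingers measure 130 mm over their backs; the gripper's body (75 mm by 190 mm) begins 47 mm behind the grasp point.
Start: joints at [1.09, 0.342, 1.524, -0, 1.275, -0.146], TCP at [0.172, 0.496, 0.241] pointing down, gripper open.
Joint ranges: [-2.53, 2.53], [-0.77, 2.02], [0.04, 2.7], [-1, 4.14], [0.28, 2.66], [-3.11, 3.11]. Speed limits (rad/s): [2.57, 2.57, 3.14, 3.14, 3.14, 3.14].

INTERFACE

Orientations are given as [roll, pitch, yaw] about the fixed x, y, z axes, in that order (R = Rz(yaw) Ry(pitch) Rx(roll)).
In Python, from cell import telemetry, cams, robot gives the robot as it stands.
- The arm moves only by the tool servo_tool, never from a script. Its argument "targets" is text: rows parted by semicolons, each of 4 numbers parted by spaces: the shift along the tool's x, y, z in mm, then the turn about the tool's z in rad. In form: x y z yaw; .... A call has 1 to 20 rows; each row shifts and turns the pose as measured when the row begins, along the tool's axes as they then stand; what a row does not reach is not made up. A row lasts 1/8 s, in which the tool goes at most 62.5 mm and 10.7 degrees, less where a joint would pass 70% of its speed; a pose out of reach is approached as far as the arm can. A call with a gripper value outside its range is refused whole. "hand" is the opening, from 0 (shut) to 1 (fully open), set as the call begins (left out, the last holds). The fingers move at their own pace and stop on an object; "squeeze" is the grip in N (left out, the last holds). Time passes only in rows, so rows that do not move let the fingers close. It gives the time, the measured TCP pose, the force and the opening at its end, in the units of the state.
- telemetry.observe(): the state, without advancing time (a new reading comes with each control period).
- cams.read_camera(name): name is "side" or "top" or "wrist"; returns a dict with "color" (400x640x3 uint8, red, green, blue), "K" (3x3 intrinsics, pixels), "R" (3x3) and "t" (3): a world point X has camera coordinates R X + t. Camera axes: x right, y down, z forward; pixel columns grow to the right and rows downward; lengths in m; the calibration is good to about 2 mm. A picture is of the moment at which its call begins. There is no depth.
- robot.hand_in(): hands the job in, once; it reports no verdict.
Trained networks look in a picture, given as the dict that the camera call returned (one of the last four; its "shot" number tells which), for a name from the list of things; names that differ only in an ending like _2 or _b are one class to them, and where a whole thing is asked for, a point or a joint stands for the part that bears it (a point fixed in the world has none). Each returns a list of dicts, best first, with "score" (0 to 1); they miss things now and then, are a little off and sometimes report something else, mostly with a low value. They report only what shows in the picture. A call takes as long as a camera call. They do not tell look-alikes from the thing itself.
- cams.cut_out(picture, query): "region" (400x640 bool, what is visible of it) and "extent" ([centre column, centre row, width, height] in pixels, round what is visible of it).
The state is a dict: "time": time; "qpos": joint angles; "qvel": joint speeds; "joint_efforts": joint torques, N m; "tool_pos": TCP position; "tool_rot": TCP orientation; "contact_force": force on the tool from outside, world axes, zero at the start; "torque": the same for the moment, N m; "opening": finger opening in m.
Only numpy, scipy, OpenCV 4.12 (cv2) and the standard library are available. Lean on these libraries where they do the work, as an engineer would, in place of code of your own. Each camera call takes 0.05 s, during which the arm holds its last target.

TASK

Stand the four grey pipe couplings upright on the four round marks of the blue strip, one centred on each mark, in order of size: the smallest on the yellow mark at the end, then larger and larger to the largest on the far white mark. Keep the couplings from falling over, and leave the brass valve and the roll of orange tape where they lie.

Things in the scene. Friction and masses are not known exactly. Their poses are not given: they have to be found in the camera images.
- coupling_28: The smallest of four grey plastic pipe couplings: an upright tube open at both ends with three thin moulded bands, outer diameter 28 mm, wall 4 mm, 46 mm tall, light (under 150 g), loose, standing on the bench top. Origin at the centre of its underside, z up along the tube.
- coupling_40: The second smallest of four grey plastic pipe couplings: an upright tube open at both ends with three thin moulded bands, outer diameter 40 mm, wall 4 mm, 50 mm tall, light (under 150 g), loose, standing on the bench top. Origin at the centre of its underside, z up along the tube.
- coupling_52: The second largest of four grey plastic pipe couplings: an upright tube open at both ends with three thin moulded bands, outer diameter 52 mm, wall 4 mm, 54 mm tall, light (under 150 g), loose, standing on the bench top. Origin at the centre of its underside, z up along the tube.
- coupling_64: The largest of four grey plastic pipe couplings: an upright tube open at both ends with three thin moulded bands, outer diameter 64 mm, wall 4 mm, 58 mm tall, light (under 150 g), loose, standing on the bench top. Origin at the centre of its underside, z up along the tube.
- mark_yellow: The yellow mark, at one end of the row of four marks (which end differs from start to start): a fixed round disc, 76 mm across and 3 mm thick, lying on a blue strip 84 mm wide, 380 mm long and 6 mm thick. Origin at the centre of its underside (6 mm above the bench, so its top is 9 mm above the bench), z up. The marks are 92 mm apart, centre to centre, along the strip.
- mark_p: One of the two white marks in the middle of the row (it may be next to the yellow mark or one farther): a fixed round disc, 76 mm across and 3 mm thick, lying on a blue strip 84 mm wide, 380 mm long and 6 mm thick. Origin at the centre of its underside (6 mm above the bench, so its top is 9 mm above the bench), z up.
- mark_q: The other of the two white marks in the middle of the row: a fixed round disc, 76 mm across and 3 mm thick, lying on a blue strip 84 mm wide, 380 mm long and 6 mm thick. Origin at the centre of its underside (6 mm above the bench, so its top is 9 mm above the bench), z up.
- mark_end: The white mark at the end of the row opposite the yellow one: a fixed round disc, 76 mm across and 3 mm thick, lying on a blue strip 84 mm wide, 380 mm long and 6 mm thick. Origin at the centre of its underside (6 mm above the bench, so its top is 9 mm above the bench), z up.
- valve: A brass ball valve with a flat green lever, loose, lying among the couplings: body 74 mm long (x) and 30 mm wide, lever on top reaching 49 mm out along x, 43 mm high over all. Not to be moved. Origin at the centre of its underside.
- tape: A roll of orange tape lying flat at the side: 96 mm across, 25 mm high, loose. Not to be moved. Origin at the centre of its underside.
Things that resemble listed ones, but are neither listed nor needed, are in the scene too. What is shaped like the coupling_64 but purple is not meant. What is shaped like the coupling_40 but pink is not meant.

How it is judged:
By the outcome, as a careful person would: the job done as asked, in the order asked, and still so for the second after the job is handed in, with the robot touching nothing.
It also fails if it takes over 93 s, if anything falls off the work surface, if the arm or the gripper's body presses on something with over 40 N, if the wrist force passes 120 N, or if a joint passes its speed limit or range.

## Working session

There is one attempt and no reset: what is moved stays moved. The work goes in short steps, Python scripts to look and compute and a tool call to move; the robot and the scene stay as the last step left them, time stands still between calls to the robot, and variables do not carry over. Pictures are saved under pics/ and viewed, and the job is handed in when it is done.

Besides the shell and the picture viewer there is one more tool, called after "Request:" as a command line: name --argument value ..., lists and objects as JSON in quotes. servo_tool: Moves the arm, as the interface text tells. Its arguments: {"type":"object","properties":{"targets":{"type":"string"},"hand":{"type":"number"},"squeeze":{"type":"number"}},"required":["targets"]}

```bash
mkdir -p pics; ls; cat > h.py <<'E'
import numpy as np, cv2
from cell import telemetry, cams, robot
def save(p,n): cv2.imwrite(f'pics/{n}.png',cv2.cvtColor(p['color'],cv2.COLOR_RGB2BGR))
def ray(p,u,v,z):
    K,R,t=map(np.array,(p['K'],p['R'],p['t'])); d=R.T@np.linalg.solve(K,[u,v,1.]); c=-R.T@t
    return c+d*(z-c[2])/d[2]
def proj(p,X):
    x=np.array(p['R'])@np.array(X)+np.array(p['t']); x=np.array(p['K'])@x; return x[:2]/x[2]
E
python3 - <<'E'
from h import *
s=telemetry.observe(); print(s)
for n in ['top','side','wrist']:
    p=cams.read_camera(n); save(p,n+'0'); print(n,-np.array(p['R']).T@np.array(p['t']))
E
```

```text
pics
{'time': 0.0, 'qpos': array([ 1.08999339e+00,  3.42719128e-01,  1.52500052e+00,  2.60066610e-05,
        1.27539035e+00, -1.45980982e-01]), 'qvel': array([-0.00051976, -0.00040554,  0.00161882, -0.00123794, -0.00048709,
        0.00032955]), 'joint_efforts': array([ 2.16288463e-04, -4.31235695e+01, -2.44220817e+01,  7.18708173e-02,
        5.56337577e-02, -1.20678492e-04]), 'tool_pos': array([0.1723025 , 0.49552308, 0.24005257]), 'tool_rot': array([-3.14009506e+00, -2.45321818e-04,  2.80676292e+00]), 'contact_force': array([ 0.66470343, -1.09983702,  0.3169478 ]), 'torque': array([ 0.00508336, -0.01493501, -0.02457215]), 'opening': 0.09145726159043338}
top [0.38147347 0.05146071 1.0961871 ]
side [ 0.13056574 -0.855852    0.61412792]
wrist [0.10255914 0.52105837 0.38334439]
```

View pics/top0.png

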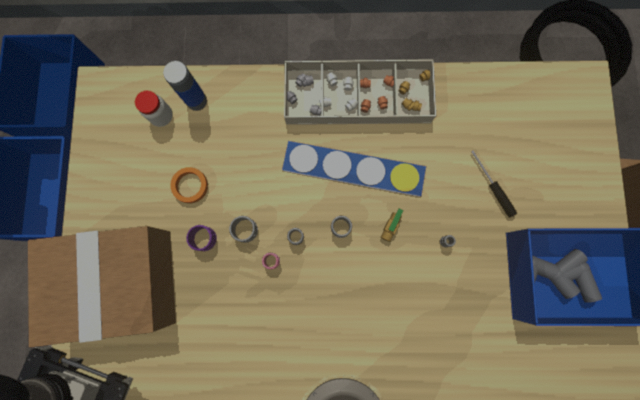

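View pics/side0.png

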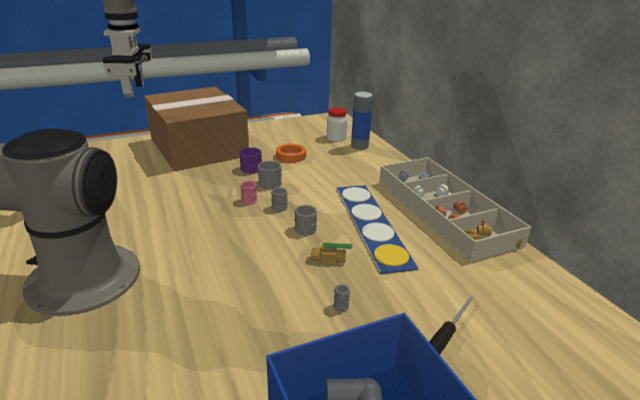

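View pics/wrist0.png

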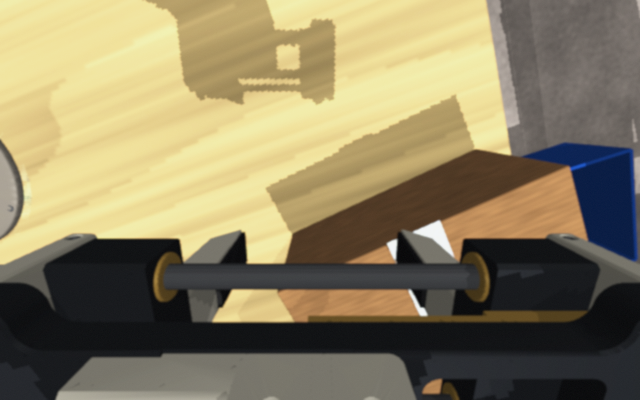

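```bash
python3 - <<'E'
from h import *
import pickle
p=cams.read_camera('top'); pickle.dump(p,open('top.pkl','wb')); print(np.array(p['K']))
c=cv2.cvtColor(p['color'],cv2.COLOR_RGB2BGR)[130:280,170:470]
cv2.imwrite('pics/crop0.png',cv2.resize(c,(800,400),interpolation=cv2.INTER_CUBIC))
hsv=cv2.cvtColor(p['color'],cv2.COLOR_RGB2HSV)
S,V,H=hsv[...,1],hsv[...,2],hsv[...,0]
m=((S<40)&(V>170)).astype(np.uint8); y=((H>22)&(H<35)&(S>200)).astype(np.uint8)
for nm,mm in (('w',m),('y',y)):
    n,l,st,ce=cv2.connectedComponentsWithStats(mm)
    for i in range(1,n):
        if st[i,4]>200: print(nm,ce[i],st[i],ray(p,*ce[i],0.009))
for q in ['coupling_28','coupling_40','coupling_52','coupling_64','valve','tape','mark_yellow','mark_p','mark_end']:
    for d in cams.cut_out(p,q)[:7]: print(q,round(d['score'],2),np.round(d['extent'],1),d['region'].sum())
E
```

```text
[[414.02544043   0.         311.49169819]
 [  0.         414.02544043 198.48632258]
 [  0.           0.           1.        ]]
coupling_28 0.91 [202.2 238.7  33.7  22.4] 459
coupling_28 0.82 [243.2 228.2  26.7  21.5] 337
coupling_28 0.69 [447.6 240.8  14.8  10.7] 148
coupling_28 0.64 [340.6 226.8  21.9  20.5] 167
coupling_28 0.55 [297.8 236.6  15.4  15.9] 120
coupling_28 0.49 [270.4 261.6  19.5   7.5] 81
coupling_40 0.91 [202.2 238.7  33.7  22.4] 459
coupling_40 0.82 [243.2 228.2  26.7  21.5] 337
coupling_40 0.69 [447.6 240.8  14.8  10.7] 148
coupling_40 0.64 [340.6 226.8  21.9  20.5] 167
coupling_40 0.55 [297.8 236.6  15.4  15.9] 120
coupling_40 0.49 [270.4 261.6  19.5   7.5] 81
coupling_52 0.91 [202.2 238.7  33.7  22.4] 459
coupling_52 0.82 [243.2 228.2  26.7  21.5] 337
coupling_52 0.69 [447.6 240.8  14.8  10.7] 148
coupling_52 0.64 [340.6 226.8  21.9  20.5] 167
coupling_52 0.55 [297.8 236.6  15.4  15.9] 120
coupling_52 0.49 [270.4 261.6  19.5   7.5] 81
coupling_64 0.91 [202.2 238.7  33.7  22.4] 459
coupling_64 0.82 [243.2 228.2  26.7  21.5] 337
coupling_64 0.69 [447.6 240.8  14.8  10.7] 148
coupling_64 0.64 [340.6 226.8  21.9  20.5] 167
coupling_64 0.55 [297.8 236.6  15.4  15.9] 120
coupling_64 0.49 [270.4 261.6  19.5   7.5] 81
valve 0.74 [393.6 223.9  20.5  36.4] 379
tape 0.7 [189.7 185.7  36.4  37.2] 755
mark_yellow 0.68 [407.6 177.6  29.2  22.5] 615
mark_p 0.86 [370.4 172.1  25.8  27.7] 572
mark_p 0.72 [338.9 225.1  21.   20.1] 225
mark_p 0.64 [337.7 165.3  29.2  28.5] 632
mark_p 0.63 [446.8 240.6  12.9  11.1] 156
mark_end 0.87 [305.  160.2  27.8  31.5] 664
```

View pics/crop0.png

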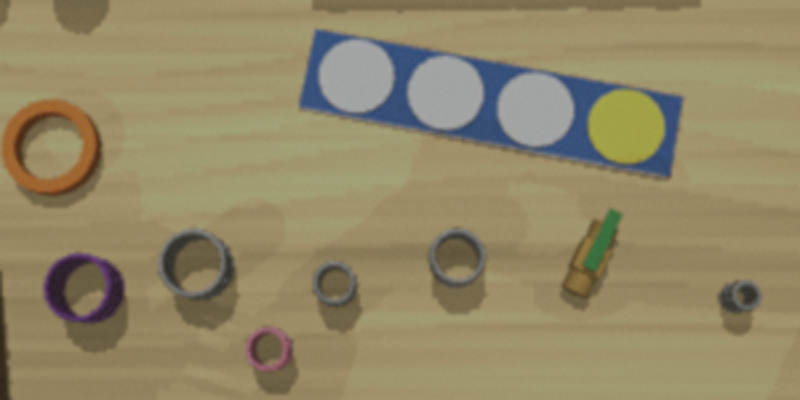

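```bash
cat > m.py <<'E'
from h import *
from scipy.optimize import minimize
a=np.linspace(0,2*np.pi,60,endpoint=False)
def circ(x,y,z,r): return np.c_[x+r*np.cos(a),y+r*np.sin(a),0*a+z]
def hull(p,x,y,z,r,h):
    P=np.r_[circ(x,y,z,r),circ(x,y,z+h,r)]
    return cv2.convexHull(np.array([proj(p,q) for q in P],np.float32))[:,0]
def fill(poly,off,s,shape):
    im=np.zeros(shape,np.uint8); cv2.fillPoly(im,[np.round(((poly+.5-off)*s-.5)*16).astype(np.int32)],255,shift=4); return im
def fit(p,mask,x,y,z,r,h,win=None):
    """mask float full image of thing; fits hull by soft IoU"""
    poly=hull(p,x,y,z,r,h); lo=np.floor(poly.min(0)-12).astype(int).clip(0); hi=np.ceil(poly.max(0)+12).astype(int)
    s=4
    c=mask[lo[1]:hi[1],lo[0]:hi[0]].astype(np.float32)
    c=cv2.resize(c,None,fx=s,fy=s,interpolation=cv2.INTER_CUBIC)
    b=(c>.5).astype(np.uint8)
    n,l,st,ce=cv2.connectedComponentsWithStats(b)
    ctr=((poly.mean(0)+.5-lo)*s); best=max(range(1,n),key=lambda i: st[i,4])
    pts=np.argwhere(l==best)[:,::-1].astype(np.int32)
    H=cv2.convexHull(pts); M=np.zeros(b.shape,np.uint8); cv2.fillPoly(M,[H],255); M=M/255.
    def cost(v):
        A=fill(hull(p,v[0],v[1],z,r,h),lo,s,b.shape)/255.
        return 1-np.minimum(A,M).sum()/np.maximum(A,M).sum()
    R=minimize(cost,[x,y],method='Nelder-Mead',options=dict(initial_simplex=[[x,y],[x+.006,y],[x,y+.006]],xatol=1e-4,fatol=1e-5))
    return R.x,1-R.fun
E
python3 - <<'E'
from m import *
import pickle
p=pickle.load(open('top.pkl','rb'))
hsv=cv2.cvtColor(p['color'],cv2.COLOR_RGB2HSV); 
for u,v in [(304,159),(337,164),(405,177),(390,250),(244,217),(244,228),(253,243)]: print((u,v),hsv[v,u])
lab=cv2.cvtColor(p['color'],cv2.COLOR_RGB2LAB).astype(float); 
for u,v in [(304,159),(337,164),(405,177),(390,250),(244,217),(244,228),(253,243),(341,216),(297,230)]: print((u,v),lab[v,u])
E
```

```text
(304, 159) [ 75   3 164]
(337, 164) [ 90   2 161]
(405, 177) [ 30 144 161]
(390, 250) [ 22  87 159]
(244, 217) [ 30  10 103]
(244, 228) [ 22  96 104]
(253, 243) [ 21  98 117]
(304, 159) [171. 127. 128.]
(337, 164) [169. 128. 128.]
(405, 177) [165. 116. 174.]
(390, 250) [154. 127. 151.]
(244, 217) [111. 127. 130.]
(244, 228) [102. 128. 146.]
(253, 243) [113. 129. 148.]
(341, 216) [121. 128. 131.]
(297, 230) [ 82. 128. 133.]
```

```bash
cat > n.py <<'E'
from m import *
def masks(p):
    hsv=cv2.cvtColor(p['color'],cv2.COLOR_RGB2HSV).astype(float); S=hsv[...,1];V=hsv[...,2]
    lab=cv2.cvtColor(p['color'],cv2.COLOR_RGB2LAB).astype(float)
    return np.clip((65-S)/40,0,1)
E
python3 - <<'E'
from n import *
import pickle
p=pickle.load(open('top.pkl','rb'))
g=masks(p)
lab=cv2.cvtColor(p['color'],cv2.COLOR_RGB2LAB).astype(float)
mk=np.clip((lab[...,2]-105)/20,0,1) # not blue
ms=[]
for u,v in [(303.5,158.5),(336.9,164.5),(370.6,170.9),(404.8,177.3)]:
    x=ray(p,u,v,.009); 
    w,s=fit(p,np.clip((lab[...,2]-(110 if u<400 else 135))/18,0,1)if u>400 else np.clip((lab[...,0]-100)/60,0,1)*(abs(lab[...,2]-128)<9),x[0],x[1],.009,.038,0); ms.append(w); print('mark',x,w,s)
print(np.linalg.norm(np.diff(ms,axis=0),axis=1), np.diff(ms,axis=0))
im=cv2.resize(cv2.cvtColor(p['color'],cv2.COLOR_RGB2BGR)[130:280,170:470],(1200,600),interpolation=cv2.INTER_CUBIC)
for u,v in [(447,241),(297,238),(341,227),(244,230)]:
    x=ray(p,u,v,.03)
    out=[]
    for d,h in [(28,46),(40,50),(52,54),(64,58)]:
        w,s=fit(p,g,x[0],x[1],0,d/2000,h/1000); out.append((d,np.round(w,4),round(s,3)))
    print(out)
    d,w,s=max(out,key=lambda o:o[2]); h=dict([(28,46),(40,50),(52,54),(64,58)])[d]
    P=hull(p,w[0],w[1],0,d/2000,h/1000); cv2.polylines(im,[np.round((P+.5-[170,130])*4).astype(int)],True,(0,0,255))
for w in ms:
    P=hull(p,w[0],w[1],.009,.038,0); cv2.polylines(im,[np.round((P+.5-[170,130])*4).astype(int)],True,(0,0,255))
cv2.imwrite('pics/ov.png',cv2.resize(im,(800,400)))
for u,v in [(393.6,224),(189.7,185.7),(271,261),(202,238)]: print(ray(p,u,v,.03))
E
```

```text
mark [0.66838873 0.09755989 0.009     ] [0.6700362  0.09839048] 0.9855617691916624
mark [0.65131976 0.0074635  0.009     ] [0.652488   0.00823962] 0.9836
mark [ 0.63329245 -0.082652    0.009     ] [ 0.63417377 -0.08204849] 0.9833036949219521
mark [ 0.61541767 -0.17330878  0.009     ] [ 0.58405869 -0.16402689] 0.2251266596785465
[0.09184289 0.09212684 0.09608319] [[-0.0175482  -0.09015086]
 [-0.01831424 -0.09028811]
 [-0.05011508 -0.0819784 ]]
[(28, array([ 0.4458, -0.2721]), np.float64(0.86)), (40, array([ 0.4488, -0.2676]), np.float64(0.469)), (52, array([ 0.4446, -0.2581]), np.float64(0.297)), (64, array([ 0.4492, -0.2504]), np.float64(0.204))]
[(28, array([0.4592, 0.1137]), np.float64(0.545)), (40, array([0.4576, 0.1172]), np.float64(0.948)), (52, array([0.4547, 0.1124]), np.float64(0.58)), (64, array([0.4536, 0.1072]), np.float64(0.389))]
[(28, array([ 0.4922, -0.0072]), np.float64(0.331)), (40, array([0.4844, 0.0007]), np.float64(0.63)), (52, array([ 0.4825, -0.0005]), np.float64(0.965)), (64, array([0.4819, 0.0056]), np.float64(0.653))]
[(28, array([0.4717, 0.2705]), np.float64(0.242)), (40, array([0.4732, 0.2623]), np.float64(0.449)), (52, array([0.4744, 0.2555]), np.float64(0.721)), (64, array([0.4761, 0.2518]), np.float64(0.943))]
[ 0.48827756 -0.13599567  0.03      ]
[0.59035177 0.39707148 0.03      ]
[0.39390377 0.17856325 0.03      ]
[0.45255224 0.35834638 0.03      ]
```

View pics/ov.png

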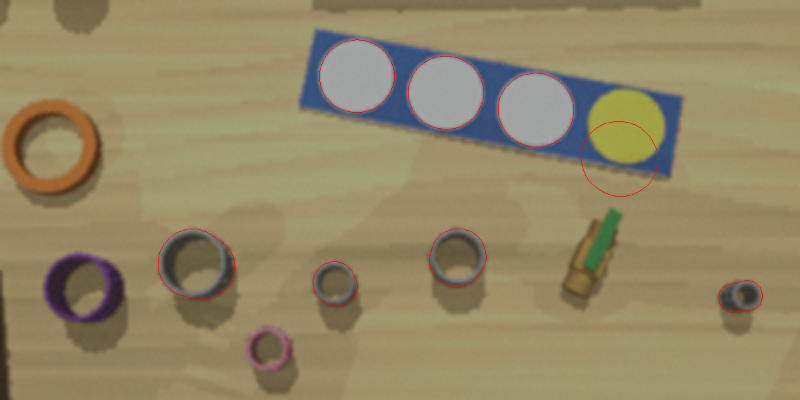

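Request:
servo_tool --targets "0 0 -20 0; -20 -8 -20 0; -37 -13 0 0; -37 -13 0 0; -37 -13 0 0; -37 -13 0 0; -37 -13 0 0; -37 -13 0 0; -37 -13 0 0; -37 -13 0 0; -37 -13 0 0; 0 0 0 0.18; 0 0 0 0.18; 0 0 0 0.18; 0 0 0 0.18; 0 0 0 0.18; 0 0 0 0.18; 0 0 0 0.18; 0 0 0 0.17" --hand 1 --squeeze 12

```text
time: 3.02
tool_pos: [0.475, 0.2538, 0.2821]
tool_rot: [3.14, -0.002, 1.331]
contact_force: [-0.9, 0.8, -0.5]
opening: 0.0918
```

```bash
cat > go.py <<'E'
import sys
from h import *
from scipy.spatial.transform import Rotation as Ro
s=telemetry.observe(); R=Ro.from_euler('xyz',s['tool_rot']).as_matrix()
t=np.array([float(v) for v in sys.argv[1:4]]); d=R.T@(t-s['tool_pos'])*1000
yaw=s['tool_rot'][2]; print('t',round(s['time'],2),'pos',s['tool_pos'].round(4),'rot',s['tool_rot'].round(3),'delta',d.round(1),'turn',round(yaw-1.374,3),'open',round(s['opening'],4),'F',s['contact_force'].round(1))
E
python3 go.py .4761 .2518 .12
python3 - <<'E'
from h import *
p=cams.read_camera('wrist'); save(p,'w1')
E
```

```text
t 3.02 pos [0.475  0.2538 0.2821] rot [ 3.140e+00 -2.000e-03  1.331e+00] delta [ -1.9   1.4 162.1] turn -0.043 open 0.0918 F [-0.9  0.8 -0.5]
```

View pics/w1.png

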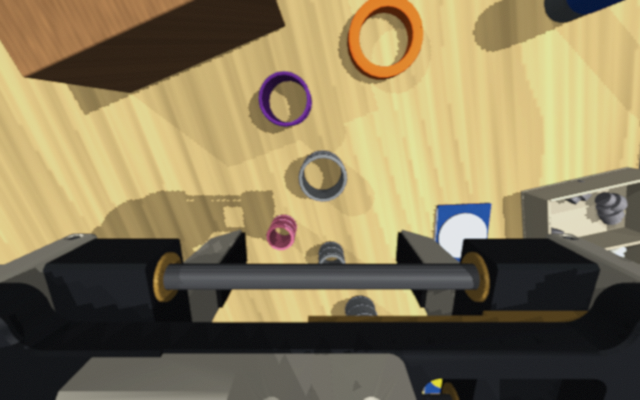

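```bash
python3 - <<'E'
from n import *
p=cams.read_camera('wrist')
w,s=fit(p,masks(p),.4761,.2518,0,.032,.058); print(w,s)
print(proj(p,[.4761,.2518,.058]),proj(p,[.4761,.2518,0.]))
E
```

```text
[0.47745288 0.25459411] 0.9736319364347046
[321.80997812 180.36827324] [321.640737   172.62767426]
```

Request:
servo_tool --targets "0 2 40 -0.043; 0 0 50 0; 0 0 50 0; 0 0 40 0; 0 0 30 0; 0 0 20 0; 0 0 0 0"

```text
time: 4.0
tool_pos: [0.4794, 0.2543, 0.0468]
tool_rot: [3.136, -0.004, 1.41]
contact_force: [-0.1, -0.6, -0.4]
opening: 0.0921
```

```bash
python3 go.py .4768 .2532 .035
```

```text
t 4.0 pos [0.4794 0.2543 0.0468] rot [ 3.136 -0.004  1.41 ] delta [-1.6 -2.4 11.8] turn 0.036 open 0.0921 F [-0.1 -0.6 -0.4]
```

Request:
servo_tool --targets "-1.5 -2.5 6 0.03; 0 0 5 0; 0 0 0 0; 0 0 0 0"

```text
time: 4.5
tool_pos: [0.4782, 0.2539, 0.0379]
tool_rot: [3.132, -0.007, 1.382]
contact_force: [0.8, 0.4, -0.0]
opening: 0.0919
```

```bash
python3 go.py .4768 .2532 .035
```

```text
t 4.5 pos [0.4782 0.2539 0.0379] rot [ 3.132 -0.007  1.382] delta [-0.9 -1.3  2.9] turn 0.008 open 0.0919 F [ 0.8  0.4 -0. ]
```

Request:
servo_tool --targets "0 -1 2 0; 0 0 0 0; 0 0 0 0; 0 0 0 0; 0 0 0 0; 0 0 0 0" --hand 0 --squeeze 12

```text
time: 5.25
tool_pos: [0.4775, 0.2542, 0.0363]
tool_rot: [3.131, -0.007, 1.382]
contact_force: [-0.0, -0.4, -0.7]
opening: 0.0639
```

```bash
python3 go.py .67 .0984 .15
```

```text
t 5.25 pos [0.4775 0.2542 0.0363] rot [ 3.131 -0.007  1.382] delta [-116.1  219.5 -112.2] turn 0.008 open 0.0639 F [-0.  -0.4 -0.7]
```

Request:
servo_tool --targets "0 0 -15 0; 0 0 -35 0; 0 0 -40 0; -8 15 -10 0; -14 27 0 0; -14 27 0 0; -14 27 0 0; -14 27 0 0; -14 27 0 0; -14 27 0 0; -14 27 0 0; -8 15 0 0; 0 0 0 0; 0 0 0 0"

```text
time: 7.0
tool_pos: [0.6766, 0.0878, 0.1383]
tool_rot: [3.138, -0.003, 1.379]
contact_force: [-0.4, -0.2, -1.0]
opening: 0.0639
```

```bash
python3 go.py .6712 .1008 .0465;python3 - <<'E'
from h import *
for n in ('wrist','side'):
  p=cams.read_camera(n); save(p,n+'2')
E
```

```text
t 7.0 pos [0.6766 0.0878 0.1383] rot [ 3.138e+00 -3.000e-03  1.379e+00] delta [11.5 -8.1 91.8] turn 0.005 open 0.0639 F [-0.4 -0.2 -1. ]
```

View pics/wrist2.png

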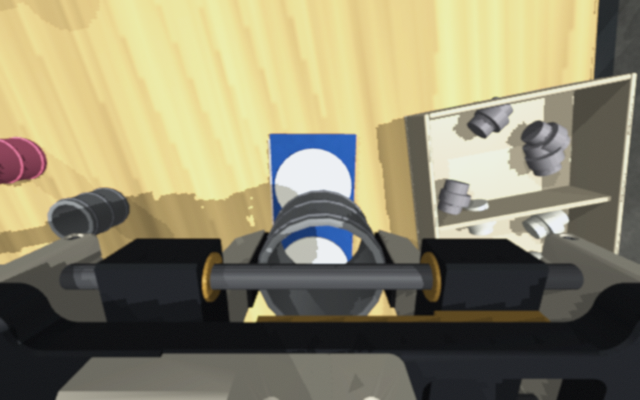

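View pics/side2.png

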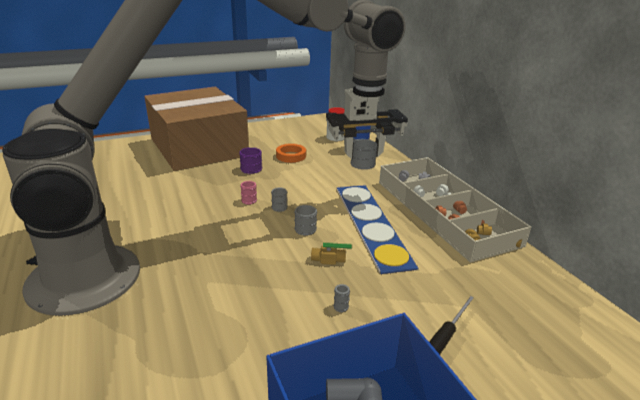

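```bash
python3 - <<'E'
from n import *
p=cams.read_camera('wrist')
lab=cv2.cvtColor(p['color'],cv2.COLOR_RGB2LAB).astype(float); b=lab[...,2]
m=(b<105).astype(float)
L=[];Rr=[]
for v in range(145,200,6):
    c=np.where(m[v,240:400]>0)[0]+240
    # subpixel: crossing at b=118
    def cr(u0,dirn):
        row=b[v]; u=u0
        while row[u]<118: u+=dirn
        return u-dirn*(row[u]-118)/(row[u]-row[u-dirn])
    l,r=cr(c[0],-1),cr(c[-1],1)
    A,B=ray(p,l,v,.006),ray(p,r,v,.006); L.append(A);Rr.append(B)
    print(v,round(l,1),round(r,1),A[:2].round(4),B[:2].round(4),np.linalg.norm(A-B).round(4),((A+B)/2)[:2].round(4))
M=(np.array(L)+np.array(Rr))/2
d=np.polyfit(M[:,1],M[:,0],1); print('axis x at y=.0984,.1008:',np.polyval(d,[.0984,.1008]),d)
for u in (290,312,335):
    v=145
    col=b[:,u]
    while col[v]<118: v-=1
    vv=v+(col[v]-118)/(col[v]-col[v+1]); print('end',ray(p,u,vv,.006)[:2])
# white mark far edge
for u in (300,312,325):
    v=138; Lc=lab[:,u,0]
    while b[v,u]<116: v+=1
    print('mark far edge',u,v,ray(p,u,v-.5,.009)[:2])
E
```

```text
145 269.5 355.4 [0.6382 0.1489] [0.7198 0.1333] 0.0831 [0.679  0.1411]
151 270.0 355.2 [0.6374 0.1432] [0.7187 0.1276] 0.0828 [0.678  0.1354]
157 270.1 354.9 [0.6361 0.1375] [0.7175 0.1219] 0.0829 [0.6768 0.1297]
163 270.3 354.7 [0.6349 0.1318] [0.7164 0.1162] 0.083 [0.6756 0.124 ]
169 270.6 354.5 [0.6337 0.126 ] [0.7153 0.1103] 0.0831 [0.6745 0.1181]
175 271.0 354.4 [0.6327 0.12  ] [0.7142 0.1044] 0.083 [0.6735 0.1122]
181 271.1 354.1 [0.6313 0.1141] [0.7131 0.0984] 0.0832 [0.6722 0.1062]
187 271.8 353.8 [0.6306 0.108 ] [0.7117 0.0924] 0.0826 [0.6711 0.1002]
193 272.1 353.7 [0.6295 0.1018] [0.7106 0.0862] 0.0826 [0.6701 0.094 ]
199 272.4 353.4 [0.6283 0.0956] [0.7094 0.08  ] 0.0826 [0.6689 0.0878]
axis x at y=.0984,.1008: [0.67081655 0.67127549] [0.19122508 0.652     ]
end [0.65994302 0.15542266]
end [0.68061165 0.15146744]
end [0.70217734 0.14700199]
mark far edge 300 152 [0.66612164 0.13751708]
mark far edge 312 149 [0.67802315 0.13813948]
mark far edge 325 152 [0.68975496 0.13298766]
```

Request:
servo_tool --targets "6 -4 15 0; 5 -4 20 0; 0 0 25 0; 0 0 15 0; 0 0 5 0; 0 0 0 0; 0 0 0 0"

```text
time: 8.02
tool_pos: [0.6691, 0.1054, 0.0553]
tool_rot: [3.137, -0.004, 1.384]
contact_force: [0.1, 0.2, -0.8]
opening: 0.0644
```

```bash
python3 go.py .6712 .1005 .0460
```

```text
t 8.03 pos [0.6691 0.1054 0.0553] rot [ 3.137 -0.004  1.384] delta [-4.5  3.   9.3] turn 0.01 open 0.0644 F [ 0.1  0.2 -0.8]
```

Request:
servo_tool --targets "-3.5 2.5 3 0; 0 0 2 0; 0 0 2 0; 0 0 0 0; 0 0 0 0"

```text
time: 8.65
tool_pos: [0.672, 0.1009, 0.0495]
tool_rot: [3.134, -0.005, 1.383]
contact_force: [-0.4, 0.1, -0.8]
opening: 0.0643
```

```bash
python3 go.py .6712 .1005 .0455
```

```text
t 8.65 pos [0.672  0.1009 0.0495] rot [ 3.134 -0.005  1.383] delta [-0.6 -0.8  4. ] turn 0.009 open 0.0643 F [-0.4  0.1 -0.8]
```

Request:
servo_tool --targets "0 -0.5 1.5 0; 0 0 1.5 0; 0 0 1 0; 0 0 0 0; 0 0 0 0"

```text
time: 9.28
tool_pos: [0.6716, 0.1011, 0.0454]
tool_rot: [3.134, -0.005, 1.384]
contact_force: [-0.4, -0.5, -0.3]
opening: 0.0641
```

```bash
python3 go.py .6712 .1005 .0455
```

```text
t 9.28 pos [0.6716 0.1011 0.0454] rot [ 3.134 -0.005  1.384] delta [-0.6 -0.2 -0.1] turn 0.01 open 0.0641 F [-0.4 -0.5 -0.3]
```

Request:
servo_tool --targets "0 0 0 0; 0 0 0 0; 0 0 0 0; 0 0 0 0; 0 0 -10 0; 0 0 -30 0; 0 0 -40 0; 0 0 -10 0; 0 0 0 0" --hand 1

```text
time: 10.4
tool_pos: [0.6709, 0.1008, 0.1396]
tool_rot: [3.133, -0.005, 1.384]
contact_force: [-1.3, 0.4, -0.5]
opening: 0.0919
```

```bash
python3 go.py .4830 .0008 .13;python3 - <<'E'
from h import *
p=cams.read_camera('side'); save(p,'s3')
E
```

```text
t 10.4 pos [0.6709 0.1008 0.1396] rot [ 3.133 -0.005  1.384] delta [-133.3 -166.1    7.6] turn 0.01 open 0.0919 F [-1.3  0.4 -0.5]
```

View pics/s3.png

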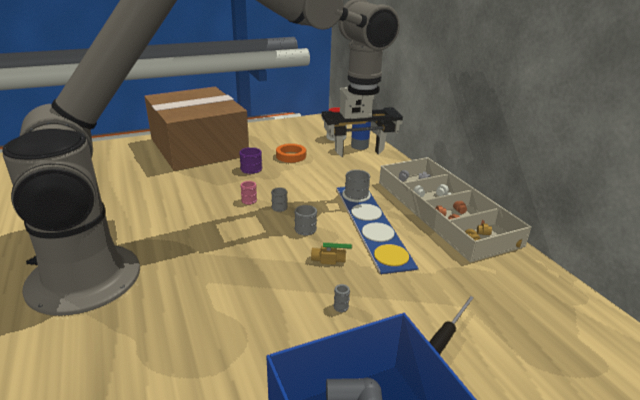

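```bash
python3 go.py .4838 .0019 .13
```

```text
t 10.45 pos [0.6708 0.1009 0.1392] rot [ 3.134 -0.005  1.384] delta [-132.1 -165.4    7.2] turn 0.01 open 0.0919 F [-0.2 -0.1  0.2]
```

Request:
servo_tool --targets "-8 -10 0 0; -16 -20 0 0; -18 -23 0 0; -18 -23 0 0; -18 -23 0 0; -18 -23 0 0; -16 -20 0 0; -8 -12 0 0; -4 -5 0 0; 0 0 0 0; 0 0 0 0"

```text
time: 11.82
tool_pos: [0.4788, 0.0067, 0.1244]
tool_rot: [-3.125, -0.002, 1.384]
contact_force: [0.6, 0.0, 0.4]
opening: 0.0919
```

```bash
python3 go.py .4838 .0019 .034
```

```text
t 11.82 pos [0.4788 0.0067 0.1244] rot [-3.125e+00 -2.000e-03  1.384e+00] delta [-4.   7.3 90.2] turn 0.01 open 0.0919 F [0.6 0.  0.4]
```

Request:
servo_tool --targets "-3 6 15 0; 0 0 30 0; 0 0 20 0; 0 0 12 0; 0 0 0 0; 0 0 0 0"

```text
time: 12.58
tool_pos: [0.4859, 0.0027, 0.0419]
tool_rot: [-3.126, -0.002, 1.385]
contact_force: [-0.1, 0.7, 0.3]
opening: 0.0921
```

```bash
python3 go.py .4838 .0019 .034
```

```text
t 12.57 pos [0.4859 0.0027 0.0419] rot [-3.126e+00 -2.000e-03  1.385e+00] delta [-1.2 -1.8  7.9] turn 0.011 open 0.0921 F [-0.1  0.7  0.3]
```

Request:
servo_tool --targets "-0.8 -1.5 4 0; 0 0 3 0; 0 0 0 0; 0 0 0 0"

```text
time: 13.08
tool_pos: [0.4851, 0.002, 0.036]
tool_rot: [-3.13, -0.002, 1.385]
contact_force: [-0.3, -0.3, 0.3]
opening: 0.0919
```

Request:
servo_tool --targets "0 0 0 0; 0 0 0 0; 0 0 0 0; 0 0 0 0; 0 0 0 0; 0 0 0 0" --hand 0

```text
time: 13.82
tool_pos: [0.4852, 0.0021, 0.0362]
tool_rot: [-3.13, -0.002, 1.385]
contact_force: [-0.0, -1.2, 0.6]
opening: 0.0505
```

```bash
python3 go.py .6537 .0106 .13
```

```text
t 13.82 pos [0.4852 0.0021 0.0362] rot [-3.130e+00 -2.000e-03  1.385e+00] delta [ 39.7 163.  -95.5] turn 0.011 open 0.0505 F [-0.  -1.2  0.6]
```

Request:
servo_tool --targets "0 0 -15 0; 0 0 -30 0; 0 0 -35 0; 0 0 -10 0; 0 0 0 0"

```text
time: 14.45
tool_pos: [0.486, 0.0017, 0.1308]
tool_rot: [-3.13, -0.002, 1.385]
contact_force: [0.2, -0.0, -1.8]
opening: 0.0509
```

```bash
python3 go.py .6537 .0106 .13;python3 - <<'E'
from h import *
for n in ('wrist','side'):
  p=cams.read_camera(n); save(p,n+'4')
im=cv2.imread('pics/side4.png'); cv2.imwrite('pics/side4c.png',cv2.resize(im[80:280,200:460],(780,600)))
E
```

```text
t 14.45 pos [0.486  0.0017 0.1308] rot [-3.130e+00 -2.000e-03  1.385e+00] delta [ 39.7 163.2  -0.9] turn 0.011 open 0.0509 F [ 0.2 -0.  -1.8]
```

View pics/wrist4.png

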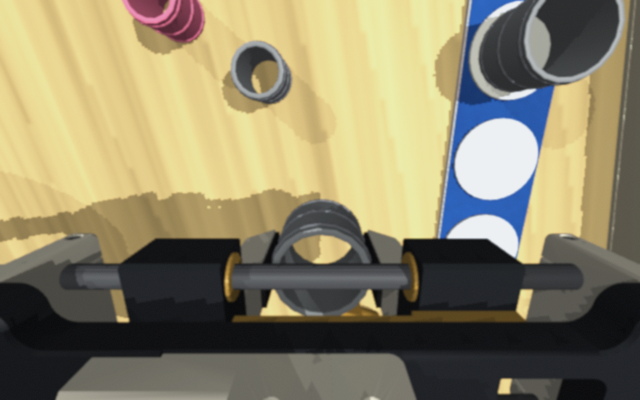

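View pics/side4c.png

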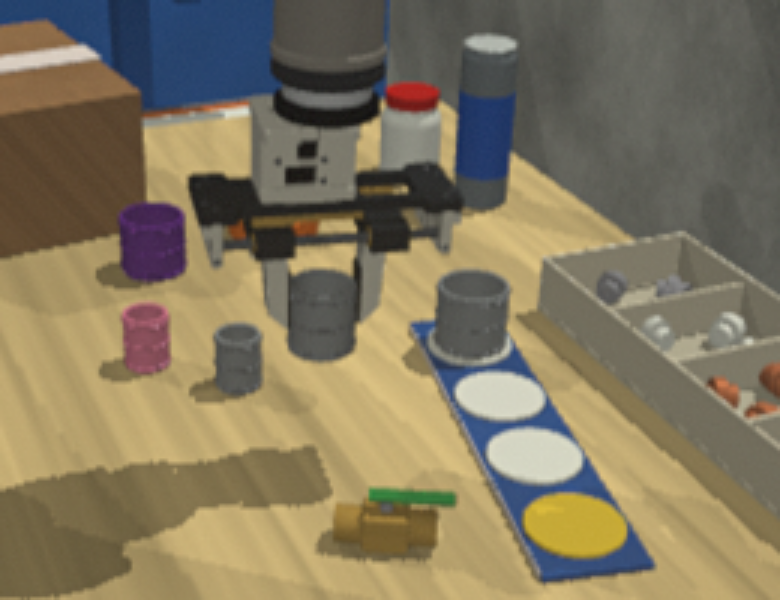

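```bash
cat > meas.py <<'E'
from n import *
p=cams.read_camera('wrist')
lab=cv2.cvtColor(p['color'],cv2.COLOR_RGB2LAB).astype(float)
g=masks(p)
def white(p): return np.clip((lab[...,0]-150)/60,0,1)*(abs(lab[...,2]-128)<12)
E
python3 - <<'E'
from meas import *
print('52mark',fit(p,white(p),.6537,.0106,.009,.038,0), proj(p,[.6537,.0106,.009]))
print('40',fit(p,g,.4588,.1196,0,.020,.050))
print('64placed',fit(p,g*(lab[...,0]<140),.6712,.1007,.009,.032,.058))
E
```

```text
52mark (array([0.65262834, 0.01072876]), np.float64(0.9933993787650602)) [498.39962857 160.23149301]
40 (array([0.45939233, 0.11871894]), np.float64(0.9730243240421756))
64placed (array([0.7166134 , 0.10925817]), np.float64(0.7351225521276789))
```

Request:
servo_tool --targets "3 12 0 0; 5 22 0 0; 6 24 0 0; 6 24 0 0; 6 24 0 0; 5 20 0 0; 4 16 0 0; 2 8 0 0; 0 3 0 0; 0 0 0 0; 0 0 0 0"

```text
time: 15.98
tool_pos: [0.6483, 0.0109, 0.1158]
tool_rot: [-3.113, -0.001, 1.384]
contact_force: [-0.8, 0.4, -0.8]
opening: 0.0511
```

```bash
python3 go.py .6530 .0106 .0455
```

```text
t 15.97 pos [0.6483 0.0109 0.1158] rot [-3.113e+00 -1.000e-03  1.384e+00] delta [ 0.5  6.7 70.2] turn 0.01 open 0.0511 F [-0.8  0.4 -0.8]
```

Request:
servo_tool --targets "0 5 10 0; 0 0 20 0; 0 0 15 0; 0 0 8 0; 0 0 3 0; 0 0 0 0; 0 0 0 0"

```text
time: 16.85
tool_pos: [0.6524, 0.01, 0.0579]
tool_rot: [-3.115, -0.002, 1.384]
contact_force: [0.2, 0.1, -1.6]
opening: 0.0508
```

```bash
python3 go.py .6530 .0106 .0455
```

```text
t 16.85 pos [0.6524 0.01   0.0579] rot [-3.115e+00 -2.000e-03  1.384e+00] delta [ 0.7  0.8 12.4] turn 0.01 open 0.0508 F [ 0.2  0.1 -1.6]
```

Request:
servo_tool --targets "0.5 0.5 5 0; 0 0 3 0; 0 0 2 0; 0 0 1 0; 0 0 0 0; 0 0 0 0"

```text
time: 17.6
tool_pos: [0.6532, 0.0104, 0.047]
tool_rot: [-3.117, -0.002, 1.384]
contact_force: [-0.5, -0.4, -1.2]
opening: 0.0507
```

```bash
python3 go.py .6530 .0106 .0455
```

```text
t 17.6 pos [0.6532 0.0104 0.047 ] rot [-3.117e+00 -2.000e-03  1.384e+00] delta [ 0.1 -0.2  1.5] turn 0.01 open 0.0507 F [-0.5 -0.4 -1.2]
```

Request:
servo_tool --targets "0 0 1 0; 0 0 0.7 0; 0 0 0 0"

```text
time: 17.98
tool_pos: [0.6533, 0.0104, 0.0456]
tool_rot: [-3.117, -0.002, 1.384]
contact_force: [0.1, 0.5, -0.2]
opening: 0.0513
```

Request:
servo_tool --targets "0 0 0 0; 0 0 0 0; 0 0 0 0; 0 0 0 0; 0 0 -10 0; 0 0 -30 0; 0 0 -40 0; 0 0 -10 0; 0 0 0 0" --hand 1

```text
time: 19.1
tool_pos: [0.6556, 0.0098, 0.1397]
tool_rot: [-3.118, -0.002, 1.384]
contact_force: [-0.2, 0.2, -0.3]
opening: 0.0916
```

```bash
python3 go.py .4588 .1193 .13; python3 - <<'E'
from h import *
for n in ('side','wrist'):
  p=cams.read_camera(n); save(p,n+'5')
im=cv2.imread('pics/side5.png'); cv2.imwrite('pics/side5c.png',cv2.resize(im[80:280,200:460],(780,600)))
E
```

```text
t 19.1 pos [0.6556 0.0098 0.1397] rot [-3.118e+00 -2.000e-03  1.384e+00] delta [  71.  -213.4   14.9] turn 0.01 open 0.0916 F [-0.2  0.2 -0.3]
```

View pics/side5c.png

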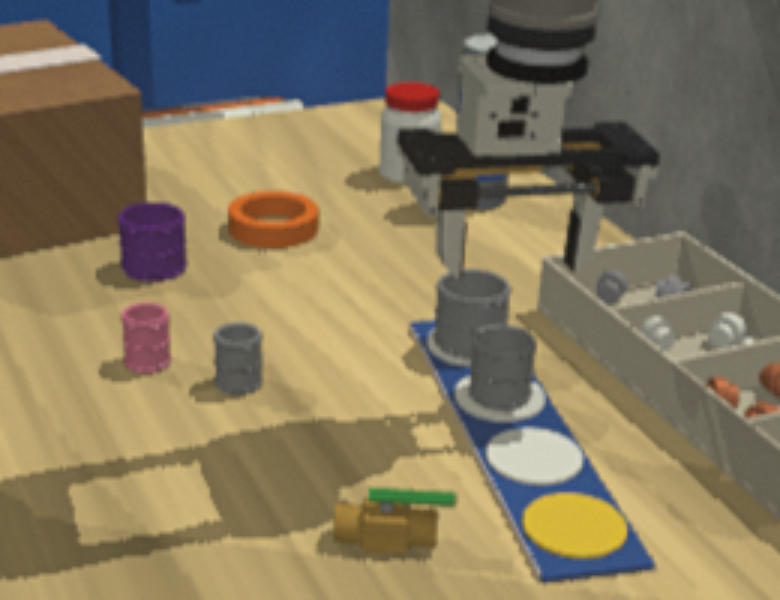

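View pics/wrist5.png

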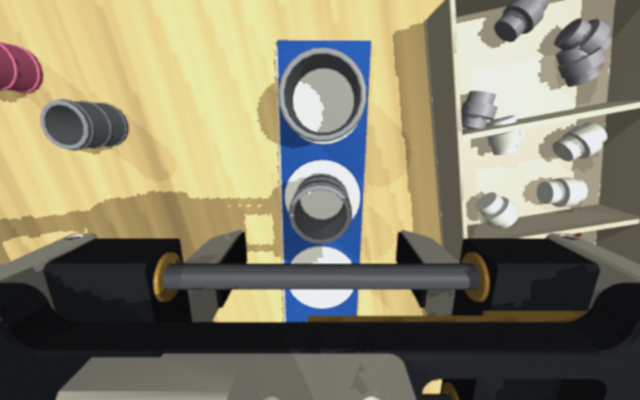

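Request:
servo_tool --targets "4 -12 0 0; 7 -22 0 0; 9 -26 0 0; 9 -26 0 0; 9 -26 0 0; 8 -26 0 0; 8 -24 0 0; 6 -18 0 0; 4 -10 0 0; 2 -5 0 0; 0 0 0 0; 0 0 0 0"

```text
time: 20.7
tool_pos: [0.4635, 0.1132, 0.1312]
tool_rot: [-3.091, 0.003, 1.383]
contact_force: [-0.1, 0.7, 0.0]
opening: 0.0917
```

```bash
python3 go.py .4588 .1193 .032
```

```text
t 20.7 pos [0.4635 0.1132 0.1312] rot [-3.091e+00  3.000e-03  1.383e+00] delta [ 5.4 -0.8 99.3] turn 0.009 open 0.0917 F [-0.1  0.7  0. ]
```

Request:
servo_tool --targets "5 0 -60 0; 0 0 -60 0; 0 0 0 0; 0 0 0 0"

```text
time: 21.2
tool_pos: [0.4719, 0.1162, 0.2531]
tool_rot: [-3.089, 0.004, 1.381]
contact_force: [-0.1, 0.1, -0.4]
opening: 0.0918
```

Request:
servo_tool --targets "0 0 60 0; 0 0 60 0; 0 0 0 0; 0 0 0 0"

```text
time: 21.7
tool_pos: [0.4657, 0.1164, 0.1294]
tool_rot: [-3.088, 0.004, 1.38]
contact_force: [-0.0, -0.8, 0.5]
opening: 0.0917
```

```bash
python3 go.py .4588 .1193 .032
```

```text
t 21.7 pos [0.4657 0.1164 0.1294] rot [-3.088  0.004  1.38 ] delta [ 2.  -2.  97.6] turn 0.006 open 0.0917 F [-0.  -0.8  0.5]
```

Request:
servo_tool --targets "1.5 -1.5 8 0; 0 0 8 0; 0 0 8 0; 0 0 8 0; 0 0 8 0; 0 0 8 0; 0 0 8 0; 0 0 8 0; 0 0 8 0; 0 0 8 0; 0 0 6 0; 0 0 0 0; 0 0 0 0"

```text
time: 23.32
tool_pos: [0.4628, 0.119, 0.0413]
tool_rot: [-3.095, 0.002, 1.38]
contact_force: [-0.0, 0.0, 1.3]
opening: 0.0919
```

```bash
python3 go.py .4588 .1193 .032
```

```text
t 23.32 pos [0.4628 0.119  0.0413] rot [-3.095e+00  2.000e-03  1.380e+00] delta [-0.5 -3.5  9.5] turn 0.006 open 0.0919 F [-0.   0.   1.3]
```

Request:
servo_tool --targets "0 -1 1 0; 0 -0.7 1 0; 0 -0.5 1 0; 0 -0.5 1 0; 0 -0.3 1 0; 0 0 1 0; 0 0 1 0; 0 0 1 0; 0 0 0 0"

```text
time: 24.45
tool_pos: [0.4597, 0.1198, 0.0336]
tool_rot: [-3.096, 0.002, 1.38]
contact_force: [1.0, -0.9, -0.3]
opening: 0.0918
```

```bash
python3 go.py .4588 .1193 .032
```

```text
t 24.45 pos [0.4597 0.1198 0.0336] rot [-3.096e+00  2.000e-03  1.380e+00] delta [-0.6 -0.7  1.6] turn 0.006 open 0.0918 F [ 1.  -0.9 -0.3]
```

Request:
servo_tool --targets "0 0 0 0; 0 0 0 0; 0 0 0 0; 0 0 0 0; 0 0 0 0; 0 0 0 0; 0 0 0 0" --hand 0

```text
time: 25.32
tool_pos: [0.4597, 0.1198, 0.0337]
tool_rot: [-3.096, 0.002, 1.38]
contact_force: [0.3, -0.4, 0.2]
opening: 0.0393
```

Request:
servo_tool --targets "0 0 -8 0; 0 0 -8 0; 0 0 -8 0; 0 0 -8 0; 0 0 -8 0; 0 0 -8 0; 0 0 -8 0; 0 0 -8 0; 0 0 -8 0; 0 0 -8 0; 0 0 -8 0; 0 0 -8 0; 0 0 -8 0; 0 0 0 0"

```text
time: 27.08
tool_pos: [0.4648, 0.1191, 0.1456]
tool_rot: [-3.097, 0.002, 1.38]
contact_force: [0.0, 0.1, -1.8]
opening: 0.0391
```

```bash
python3 go.py .6355 -.0797 .13; python3 - <<'E'
from h import *
p=cams.read_camera('side'); save(p,'side6')
im=cv2.imread('pics/side6.png'); cv2.imwrite('pics/side6c.png',cv2.resize(im[80:280,200:460],(780,600)))
E
```

```text
t 27.07 pos [0.4648 0.1191 0.1456] rot [-3.097e+00  2.000e-03  1.380e+00] delta [-162.7  205.8    6.8] turn 0.006 open 0.0391 F [ 0.   0.1 -1.8]
```

View pics/side6c.png

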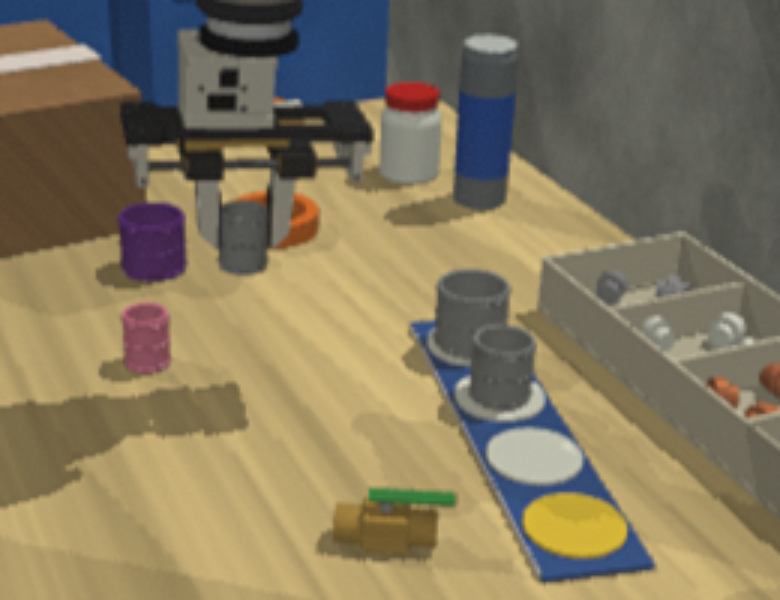

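Request:
servo_tool --targets "-4 5 0 0; -8 10 0 0; -8 10 0 0; -8 10 0 0; -8 10 0 0; -8 10 0 0; -8 10 0 0; -8 10 0 0; -8 10 0 0; -8 10 0 0; -8 10 0 0; -8 10 0 0; -8 10 0 0; -8 10 0 0; -8 10 0 0; -8 10 0 0; -8 10 0 0; -8 10 0 0; -4 5 0 0; 0 0 0 0"

```text
time: 29.62
tool_pos: [0.6242, -0.0703, 0.1349]
tool_rot: [-3.095, 0.002, 1.379]
contact_force: [-0.1, 0.2, -0.6]
opening: 0.0387
```

```bash
python3 go.py .6353 -.0797 .043; python3 - <<'E'
from meas import *
save(p,'w7')
print('64',fit(p,g*(lab[...,0]<140),.6712,.1007,.009,.032,.058))
E
```

```text
t 29.62 pos [ 0.6242 -0.0703  0.1349] rot [-3.095e+00  2.000e-03  1.379e+00] delta [-6.9 17.  91.3] turn 0.005 open 0.0387 F [-0.1  0.2 -0.6]
64 (array([0.67096507, 0.10087626]), np.float64(0.988730798287585))
```

View pics/w7.png

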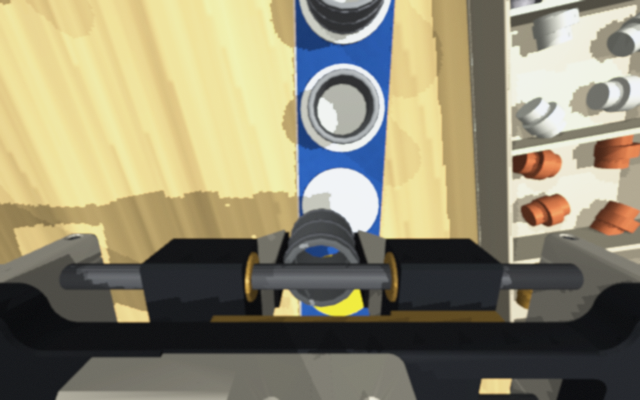

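Request:
servo_tool --targets "-3 8 8 0; -2 6 8 0; -1 3 8 0; 0 0 8 0; 0 0 8 0; 0 0 8 0; 0 0 8 0; 0 0 8 0; 0 0 8 0; 0 0 4 0; 0 0 0 0; 0 0 0 0"

```text
time: 31.18
tool_pos: [0.6359, -0.078, 0.0523]
tool_rot: [-3.093, 0.002, 1.38]
contact_force: [-0.0, 0.0, -0.8]
opening: 0.0391
```

```bash
python3 go.py .6358 -.0796 .043
```

```text
t 31.18 pos [ 0.6359 -0.078   0.0523] rot [-3.093e+00  2.000e-03  1.380e+00] delta [-1.6  0.6  9.3] turn 0.006 open 0.0391 F [-0.   0.  -0.8]
```

Request:
servo_tool --targets "-0.8 0.4 2 0; -0.5 0.2 2 0; 0 0.2 2 0; 0 0 1 0; 0 0 1 0; 0 0 0 0; 0 0 0 0"

```text
time: 32.05
tool_pos: [0.6365, -0.0795, 0.0444]
tool_rot: [-3.094, 0.002, 1.38]
contact_force: [-0.3, 0.6, -0.1]
opening: 0.0392
```

```bash
python3 go.py .6358 -.0796 .043
```

```text
t 32.05 pos [ 0.6365 -0.0795  0.0444] rot [-3.094e+00  2.000e-03  1.380e+00] delta [-0.2 -0.6  1.4] turn 0.006 open 0.0392 F [-0.3  0.6 -0.1]
```

Request:
servo_tool --targets "0 -0.5 0.8 0; 0 0 0.6 0; 0 0 0 0"

```text
time: 32.42
tool_pos: [0.6359, -0.0794, 0.043]
tool_rot: [-3.094, 0.002, 1.38]
contact_force: [0.1, 0.5, -0.7]
opening: 0.0391
```

Request:
servo_tool --targets "0 0 0 0; 0 0 0 0; 0 0 0 0; 0 0 0 0; 0 0 -8 0; 0 0 -12 0; 0 0 -12 0; 0 0 -12 0; 0 0 -12 0; 0 0 -12 0; 0 0 -12 0; 0 0 -10 0; 0 0 0 0" --hand 1

```text
time: 34.05
tool_pos: [0.6414, -0.0803, 0.1416]
tool_rot: [-3.098, 0.002, 1.38]
contact_force: [-0.3, -0.1, 0.0]
opening: 0.0919
```

```bash
python3 go.py .4470 -.2698 .13; python3 - <<'E'
from h import *
for n in ('side','wrist'):
  p=cams.read_camera(n); save(p,n+'8')
im=cv2.imread('pics/side8.png'); cv2.imwrite('pics/side8c.png',cv2.resize(im[130:330,200:460],(780,600)))
E
```

```text
t 34.05 pos [ 0.6414 -0.0803  0.1416] rot [-3.098e+00  2.000e-03  1.380e+00] delta [-222.9 -154.3   18.8] turn 0.006 open 0.0919 F [-0.3 -0.1  0. ]
```

View pics/side8c.png

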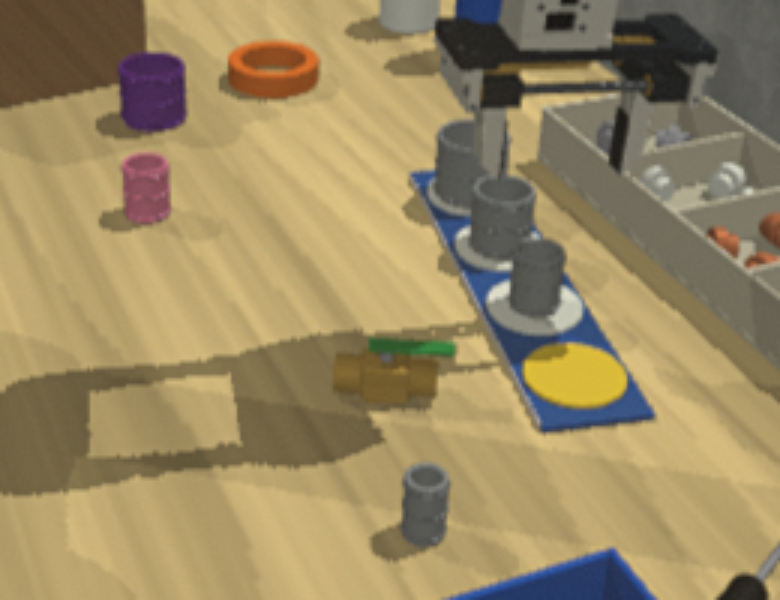

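View pics/wrist8.png

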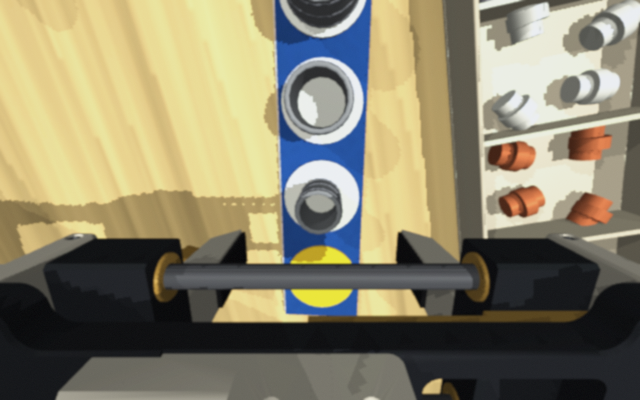

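Request:
servo_tool --targets "-8 -4 -4 0; -15 -7 -4 0; -15 -7 -4 0; -15 -7 -4 0; -15 -7 -4 0; -15 -7 -4 0; -15 -7 -4 0; -15 -7 -4 0; -15 -7 -4 0; -15 -7 -4 0; -15 -7 -4 0; -15 -7 -4 0; -15 -7 -4 0; -15 -7 -4 0; -15 -7 -4 0; -15 -7 -4 0; -15 -7 -4 0; -15 -7 0 0; -15 -7 0 0; -8 -4 0 0"

```text
time: 36.65
tool_pos: [0.4439, -0.3549, 0.2197]
tool_rot: [-3.094, 0.003, 1.379]
contact_force: [-0.0, -0.3, -0.5]
opening: 0.092
```

```bash
python3 go.py .4470 -.2698 .13; python3 - <<'E'
from meas import *
save(p,'w9')
print('28',fit(p,g,.4471,-.2697,0,.014,.046),proj(p,[.4471,-.2697,.046]))
from n import *
p=cams.read_camera('top'); save(p,'top9')
print('28top',fit(p,masks(p),.446,-.272,0,.014,.046))
E
```

```text
t 36.65 pos [ 0.4439 -0.3549  0.2197] rot [-3.094e+00  3.000e-03  1.379e+00] delta [84.4 -8.9 89.9] turn 0.005 open 0.092 F [-0.  -0.3 -0.5]
28 (array([ 0.44622705, -0.27062966]), np.float64(0.9804633287071635)) [316.34730874 110.76140643]
28top (array([ 0.44569401, -0.27148034]), np.float64(0.8600935307872175))
```

View pics/w9.png

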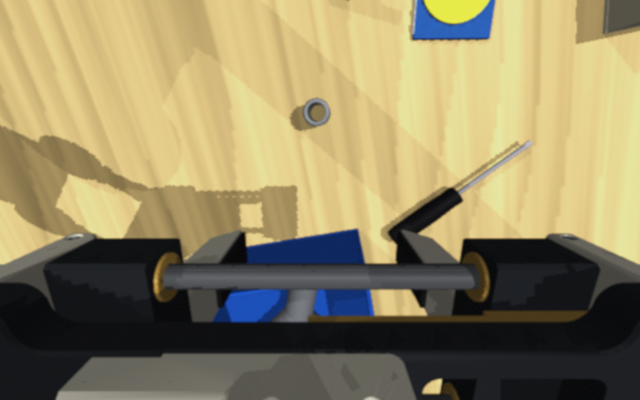

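Request:
servo_tool --targets "6 0 0 0; 10 0 0 0; 10 0 0 0; 10 0 5 0; 10 0 8 0; 10 0 8 0; 10 0 8 0; 8 0 8 0; 4 0 8 0; 0 0 8 0; 0 0 8 0; 0 0 8 0; 0 0 8 0; 0 0 8 0; 0 0 8 0; 0 0 8 0; 0 0 4 0; 0 0 0 0"

```text
time: 39.0
tool_pos: [0.4551, -0.2702, 0.1061]
tool_rot: [-3.093, 0.002, 1.38]
contact_force: [0.3, 0.0, -0.1]
opening: 0.0919
```

```bash
python3 go.py .4465 -.2703 .028
```

```text
t 39.0 pos [ 0.4551 -0.2702  0.1061] rot [-3.093e+00  2.000e-03  1.380e+00] delta [-1.6 -4.6 78.4] turn 0.006 open 0.0919 F [ 0.3  0.  -0.1]
```

Request:
servo_tool --targets "-1 -2 8 0; 0 -2 8 0; 0 0 8 0; 0 0 8 0; 0 0 8 0; 0 0 8 0; 0 0 8 0; 0 0 6 0; 0 0 4 0; 0 0 0 0; 0 0 0 0"

```text
time: 40.38
tool_pos: [0.4476, -0.2701, 0.036]
tool_rot: [-3.094, 0.002, 1.38]
contact_force: [-0.6, 0.7, 0.4]
opening: 0.0922
```

```bash
python3 go.py .4465 -.2703 .028
```

```text
t 40.38 pos [ 0.4476 -0.2701  0.036 ] rot [-3.094e+00  2.000e-03  1.380e+00] delta [-0.4 -0.7  8. ] turn 0.006 open 0.0922 F [-0.6  0.7  0.4]
```

Request:
servo_tool --targets "0 -0.3 2 0; 0 -0.3 2 0; 0 0 2 0; 0 0 1 0; 0 0 1 0; 0 0 0 0"

```text
time: 41.12
tool_pos: [0.4468, -0.2701, 0.0279]
tool_rot: [-3.094, 0.002, 1.381]
contact_force: [-0.3, -0.8, 0.3]
opening: 0.092
```

Request:
servo_tool --targets "0 0 0 0; 0 0 0 0; 0 0 0 0; 0 0 0 0; 0 0 0 0; 0 0 0 0; 0 0 0 0; 0 0 0 0" --hand 0

```text
time: 42.12
tool_pos: [0.447, -0.2702, 0.0282]
tool_rot: [-3.095, 0.003, 1.381]
contact_force: [0.2, 1.2, -0.5]
opening: 0.0279
```

Request:
servo_tool --targets "0 0 -8 0; 0 0 -10 0; 0 0 -10 0; 0 0 -10 0; 0 0 -10 0; 0 0 -10 0; 0 0 -10 0; 0 0 -10 0; 0 0 -8 0; 0 0 0 0"

```text
time: 43.38
tool_pos: [0.4516, -0.271, 0.1212]
tool_rot: [-3.097, 0.004, 1.381]
contact_force: [-0.3, 0.7, -0.5]
opening: 0.0276
```

```bash
python3 go.py .6175 -.1702 .125
```

```text
t 43.38 pos [ 0.4516 -0.271   0.1212] rot [-3.097  0.004  1.381] delta [130.4 143.5 -10.7] turn 0.007 open 0.0276 F [-0.3  0.7 -0.5]
```

Request:
servo_tool --targets "4 4 0 0; 7 8 0 0; 7 8 0 0; 7 8 0 0; 7 8 0 0; 7 8 0 0; 7 8 0 0; 7 8 0 0; 7 8 0 0; 7 8 0 0; 7 8 0 0; 7 8 0 0; 7 8 0 0; 7 8 0 0; 7 8 0 0; 7 8 0 0; 7 8 0 0; 6 7 0 0; 3 4 0 0; 0 0 0 0"

```text
time: 45.88
tool_pos: [0.6271, -0.1673, 0.1119]
tool_rot: [-3.094, 0.002, 1.381]
contact_force: [-0.9, -0.1, -1.0]
opening: 0.0277
```

```bash
python3 go.py .6175 -.1702 .0372; python3 - <<'E'
from meas import *
save(p,'w10')
d=(abs(lab[...,2]-128)<10)*(lab[...,0]<135)
for n,r,h,x,y in (('40',.02,.05,.6353,-.0797),('52',.026,.054,.6532,.0105)):
    print(n,fit(p,d,x,y,.009,r,h))
    print(' mark',fit(p,np.clip((lab[...,2]-100)/20,0,1),x,y,.009,.038,0))
E
```

```text
t 45.88 pos [ 0.6271 -0.1673  0.1119] rot [-3.094e+00  2.000e-03  1.381e+00] delta [-4.5 -5.3 75. ] turn 0.007 open 0.0277 F [-0.9 -0.1 -1. ]
40 (array([ 0.63412112, -0.08335486]), np.float64(0.5791314063437545))
 mark (array([ 0.63525789, -0.08024275]), np.float64(0.9953543637711846))
52 (array([0.65198762, 0.01039289]), np.float64(0.9802820267686424))
 mark (array([0.65271201, 0.00916485]), np.float64(0.9957158769599863))
```

View pics/w10.png

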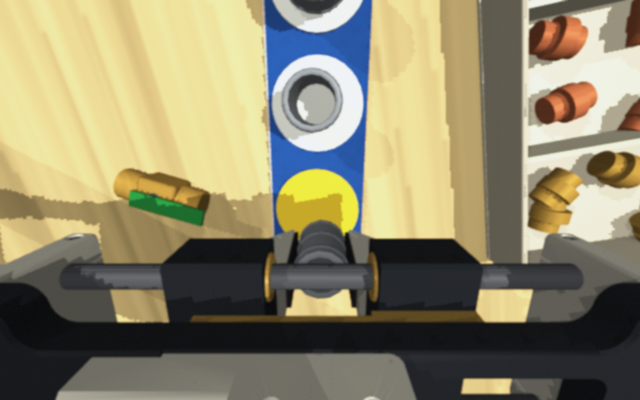

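Request:
servo_tool --targets "-2 -1 6 0; -1 -1 8 0; -1 0 8 0; 0 0 8 0; 0 0 8 0; 0 0 8 0; 0 0 8 0; 0 0 5 0; 0 0 3 0; 0 0 0 0; 0 0 0 0"

```text
time: 47.3
tool_pos: [0.6199, -0.1713, 0.0453]
tool_rot: [-3.093, 0.002, 1.38]
contact_force: [-0.2, -0.5, -0.8]
opening: 0.028
```

```bash
python3 go.py .6176 -.1702 .0372
```

```text
t 47.3 pos [ 0.6199 -0.1713  0.0453] rot [-3.093e+00  2.000e-03  1.380e+00] delta [ 0.7 -2.1  8.2] turn 0.006 open 0.028 F [-0.2 -0.5 -0.8]
```

Request:
servo_tool --targets "0.3 -1 2 0; 0.3 -0.8 2 0; 0 0 2 0; 0 0 1 0; 0 0 0 0; 0 0 0 0"

```text
time: 48.05
tool_pos: [0.618, -0.1704, 0.0384]
tool_rot: [-3.094, 0.002, 1.38]
contact_force: [-0.2, -0.0, -0.0]
opening: 0.028
```

```bash
python3 go.py .6176 -.1702 .0372
```

```text
t 48.05 pos [ 0.618  -0.1704  0.0384] rot [-3.094e+00  2.000e-03  1.380e+00] delta [ 0.1 -0.4  1.2] turn 0.006 open 0.028 F [-0.2 -0.  -0. ]
```

Request:
servo_tool --targets "0 -0.3 0.8 0; 0 0 0.4 0; 0 0 0 0"

```text
time: 48.42
tool_pos: [0.6177, -0.1704, 0.0372]
tool_rot: [-3.094, 0.003, 1.38]
contact_force: [1.0, 0.6, 0.4]
opening: 0.0281
```

Request:
servo_tool --targets "0 0 0 0; 0 0 0 0; 0 0 0 0; 0 0 0 0; 0 0 0 0; 0 -0.4 -8 0; 0 -0.4 -10 0; 0 -0.4 -10 0; 0 0 -10 0; 0 0 -10 0; 0 0 -20 0; -10 0 -20 0; -20 0 -20 0; -25 0 -10 0; -25 0 0 0; -25 0 0 0; -20 0 0 0; -10 0 0 0; 0 0 0 0; 0 0 0 0" --hand 1

```text
time: 50.92
tool_pos: [0.5944, -0.3103, 0.1611]
tool_rot: [-3.092, 0.001, 1.379]
contact_force: [-0.1, -0.5, 0.9]
opening: 0.0917
```

```bash
python3 go.py .6176 -.1702 .0372; python3 - <<'E'
from meas import *
save(p,'w11')
q=cams.read_camera('side'); save(q,'s11')
q=cams.read_camera('top'); save(q,'t11')
im=cv2.imread('pics/t11.png'); cv2.imwrite('pics/t11c.png',cv2.resize(im[130:280,170:470],(800,400),interpolation=cv2.INTER_CUBIC))
im=cv2.imread('pics/s11.png'); cv2.imwrite('pics/s11c.png',cv2.resize(im[130:330,200:460],(780,600)))
E
```

```text
t 50.92 pos [ 0.5944 -0.3103  0.1611] rot [-3.092e+00  1.000e-03  1.379e+00] delta [142.1   2.3 123.8] turn 0.005 open 0.0917 F [-0.1 -0.5  0.9]
```

View pics/w11.png

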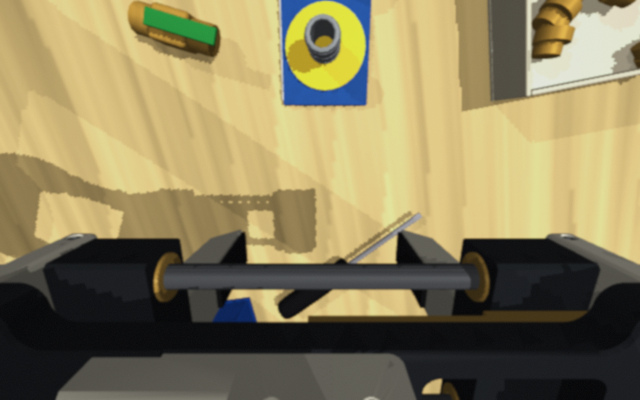

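View pics/s11c.png

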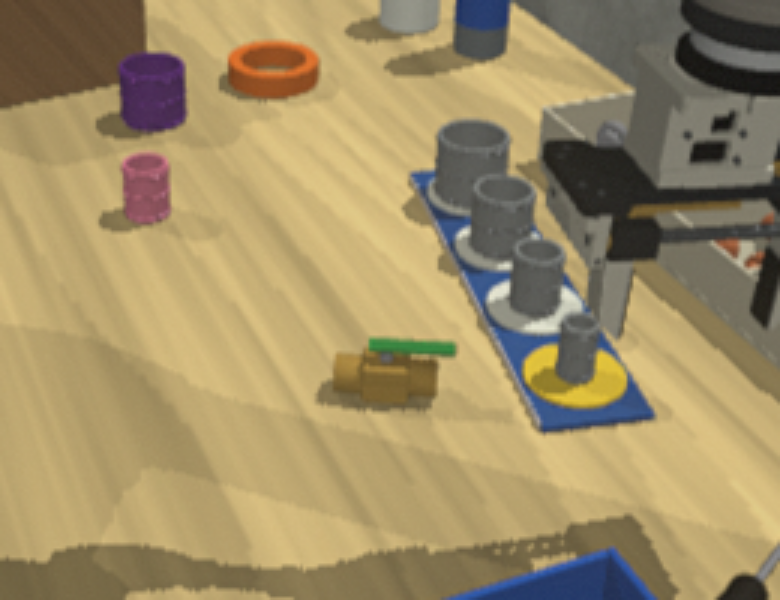

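View pics/t11c.png

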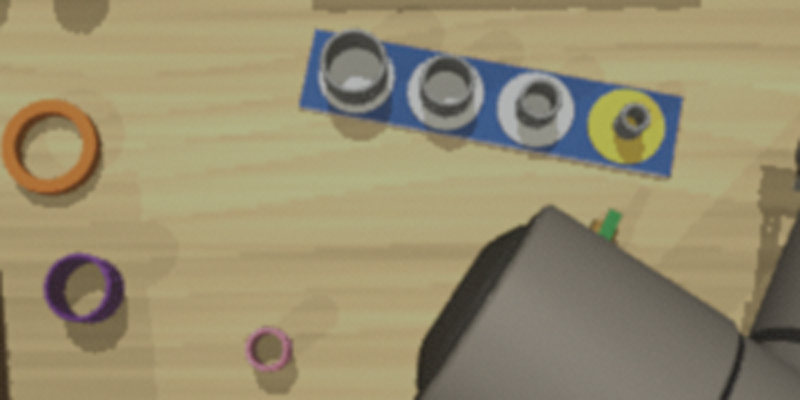

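```bash
python3 - <<'E'
from m import *
W=cams.read_camera('wrist'); p=cams.read_camera('top'); q=cams.read_camera('side')
C=[(.6700,.0984,.032,.058),(.6520,.0082,.026,.054),(.6340,-.0820,.020,.050),(.6160,-.1722,.014,.046)]
def ov(p,dx,dy,box,s,n):
    x0,y0,x1,y1=box
    im=cv2.resize(cv2.cvtColor(p['color'],cv2.COLOR_RGB2BGR)[y0:y1,x0:x1],None,fx=s,fy=s,interpolation=cv2.INTER_CUBIC)
    for x,y,r,h in C:
        for z,rr,c in ((.009,.038,(0,255,0)),(.009+h,r,(0,0,255)),(.009,r,(255,0,255))):
            P=np.array([proj(p,X) for X in circ(x+dx,y+dy,z,rr)]); cv2.polylines(im,[np.round((P+.5-[x0,y0])*s).astype(int)],True,c)
    cv2.imwrite(n,im)
ov(p,0,0,(275,135,435,205),5,'pics/ot.png')
ov(q,.0012,.002,(330,160,430,280),5,'pics/os.png')
ov(W,.0012,.002,(260,0,400,120),5,'pics/ow.png')
E
```

```text
(no output)
```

View pics/ot.png

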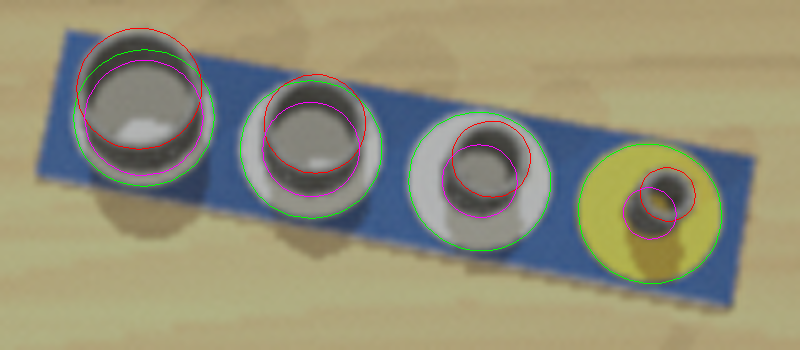

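View pics/os.png

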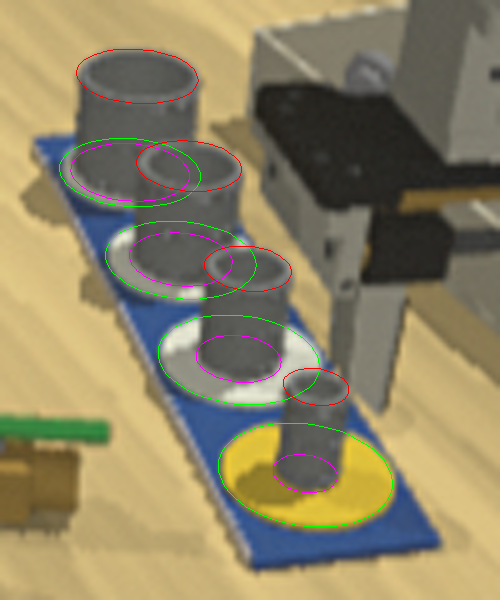

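View pics/ow.png

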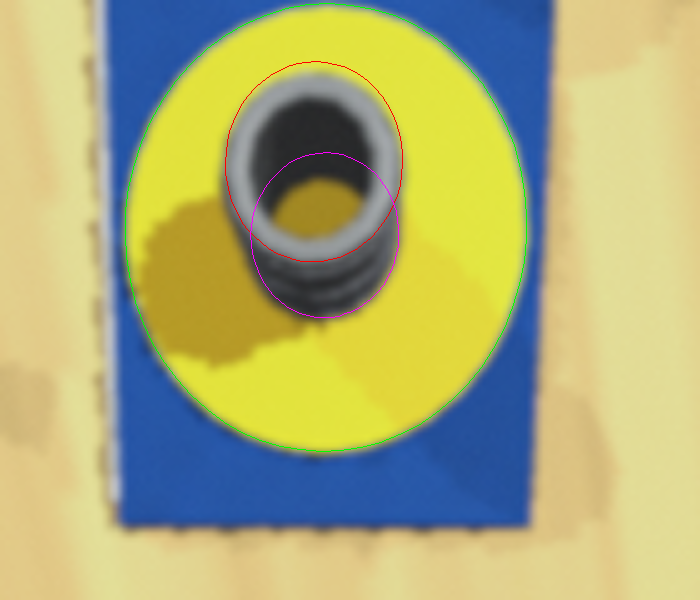

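```bash
python3 - <<'E'
from h import *
print(telemetry.observe()['time']); print(robot.hand_in())
E
```

```text
51.225
the job is handed in; nothing more can be done
None
```

I stood the four grey couplings upright on the blue strip in size order and handed the job in at 51.2 s. The 28 mm coupling is on the yellow mark, then 40, 52 and 64 mm, with the largest on the far white mark.

**Final checks:**
- **Positions:** The last top, side and wrist pictures show all four standing. Overlaid outlines put each within about 1–2 mm of its mark's centre. The wrist camera put the 64 mm coupling about 0.5 mm off its mark and the 52 mm one about 1.5 mm off.
- **Other objects:** The tape and the purple and pink look-alikes look unmoved. So does the valve in the side and wrist pictures; the arm partly hid it in the last top picture.
- **Robot:** The gripper was open and clear of everything at hand-in. Force readings stayed within about 2 N.

**Checks that disagreed or failed:**
- **Camera offset:** The top and wrist cameras differed by about 1 mm in x and 2 mm in y. I corrected for this when placing.
- **Tool tilt:** The tool built up about 2.7° of tilt during the fast moves. I slowed down from the third pick on, and the tilt stopped growing but was not removed. The couplings still settled flat.
- **40 mm outline fit:** The wrist-camera fit for the placed 40 mm coupling failed because of shadow. Its position was checked only by the top and side overlays.

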